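Load a steel coupon under the spring clip of a dial-gauge fixture

TASK

Load the steel coupon that lies on the gauge fixture: with one fingertip press the red thumb bar down and hold it there so that the spring clip's nose lifts, and meanwhile push the coupon with the other fingertip beneath the nose until it is fully home against the blue stop. Only then let the thumb bar up, so that the clip presses on the coupon, and take the hand clear. Do not lift or tip the coupon, do not let the clip down on it half way, and leave the brass coupon, collar, oil can and brush alone.

Things in the scene. Friction and masses are not known exactly. Their poses are not given: they have to be found in the camera images.
- fixture: Fixed gauge fixture. Origin on the table under it; x = push direction (to blue stop and dial), y left, z up; all mm in this frame. Green base plate x -130..150, y -90..60, 12 thick; on it a black bed x -125..70, y -40..30, top at z 30. The bed's two dark rails, 6 tall, x -100..45, form a channel 44 wide about y 0. Clip's hinge barrel at y -32, z 38, 9 thick, x -124..40 with lugs.
- home (a point): Point on the bed (fixture x 10, y 0, z 30 mm) where the coupon's origin is when home. Coupon's rear edge is then 35 mm behind it (-x), its front edge 35 mm ahead on the face of the blue stop (44 mm wide, top 14 mm above the bed). Beyond the stop a dial gauge, fixture x 86..144, y -29..29, top at z 59.
- clip (a joint): Angle (rad) of the spring clip about its barrel (along fixture x). 0: closed, nose 3 mm above the bed, barring the coupon's way. Grows to 0.56 as the thumb bar is pressed down and the nose lifts. A spring shuts it: about 3 N on the bar at 0, 7 N at 0.42. Nose resting on the coupon: about 0.21; clear of it by 3 mm at 0.30, 7 mm at 0.42.
- thumb_bar (a point): Mid top face of the clip's red thumb bar (moves with it), 105 mm long along fixture x (-118..-13), 26 wide; a finger may slide along it. Fixture frame mm: x -65, y -60, z 47 closed (outer edge higher, z 52); y -61, z 35 at angle 0.42, top then level, 5 above the bed and 5 below the coupon's top: fingertips at equal height, 60 apart, can press the bar and push the coupon's rear edge.
- nose (a point): Lowest point of the clip's brass nose (moves with the clip), a round bar 8 mm thick, 16 mm long along fixture x (12..28 mm), at y 2 over the channel. The steel arm above it tops out 25 mm above the bed closed, about 40 mm open.
- coupon: Flat bright steel coupon to be loaded, 70 mm (x, along the channel) by 40 mm by 10 mm thick, about 200 g, lying on the bed in the channel short of the nose. Origin at the centre of its underside.
- brass_coupon: Bystander: brass coupon, 70 x 40 x 10 mm, on the table left of the fixture. Origin at the centre of its underside.
- collar: Bystander: dark steel shaft collar, 42 mm across, 24 mm tall, on the table left of the fixture. Origin at the centre of its underside.
- oil_can: Bystander: closed oil can with a yellow band, 60 mm across, 115 mm tall, on the table right of the fixture. Origin at the centre of its underside.
- chip_brush: Bystander: hand brush lying on the table right of the fixture. Origin on its underside.
There are look-alikes about, which are no part of the job. What is meant by the coupon is not green or pink, and is the larger of those in its own colour.

How it is judged:
By the outcome, as a careful person would: the job done as asked, in the order asked, and still so for the second after the job is handed in, with the robot touching nothing.
It also fails if it takes over 35 s, if anything falls off the work surface, if the arm or the gripper's body presses on something with over 40 N, if the wrist force passes 120 N, or if a joint passes its speed limit or range.

ROBOT

A 6-joint arm with a two-finger parallel gripper is mounted at the origin on the work surface. World frame = base frame: x ahead of the robot, y to its left, z up, the work surface at z = 0. Lengths are in m, angles in rad, forces in N, time in s.
With the tool pointing down it reaches from about 0.3 to 0.775 m from the base axis. Payload 14.6 kg.
Tool frame: the origin (TCP) lies on the centre line of the jaws, within the pads' length; the fingertips stand ctrl.tcp_to_tips ahead of it and the grasp point (between the pads) lies 2 mm behind it (ctrl.tcp_to_tips is the distance from the TCP to the fingertips, in m); z points along the fingers, y is the line along which they close (so a half turn about z gives the same grasp; the last joint's range is limited). The gripper opens to 94 mm and grips with 3 to 60 N. Pads are 16 mm wide; open, the fingers measure 119 mm over their backs; the gripper's body (75 mm by 177 mm) begins 78 mm behind the grasp point.
Start: joints at [-1.357, 0.3, 1.521, -0, 1.321, -0.067], TCP at [0.152, -0.528, 0.222] pointing down, gripper open.
Joint ranges: [-3.03, 3.03], [-0.79, 2.21], [0.23, 2.52], [-1.04, 4.18], [0, 3.07], [-2.55, 2.55]. Speed limits (rad/s): [2.22, 2.22, 2.57, 3.14, 3.14, 3.14].

INTERFACE

Orientations are given as [roll, pitch, yaw] about the fixed x, y, z axes, in that order (R = Rz(yaw) Ry(pitch) Rx(roll)).
In Python, from station import telemetry, viewer, hand_in, ctrl gives the robot as it stands.
- The arm moves only by the tool step_arm, never from a script. Its argument "plan" is a list of rows, each an object of numbers: "dx", "dy", "dz": the shift along the tool's x, y, z scaled (see below); "rx", "ry", "rz": the turn, a rotation vector about the tool's x, y, z scaled (see below); "claw": the closure, from 0 (fully open) to 1 (shut). In form: [{"dx": .., "dy": .., "dz": .., "rx": .., "ry": .., "rz": .., "claw": ..}, ...]. A call has 1 to 10 rows; each row shifts and turns the commanded pose from where the row before left it, along the tool's axes as they then stand; what a row does not reach is not made up. The controller multiplies each number of a shift by 0.1 m and each number of a turn by 90 degrees. A row lasts 1/10 s, in which the tool goes at most 50 mm and 8.59 degrees, less where a joint would pass 70% of its speed; a pose out of reach is approached as far as the arm can. A call with a number of a shift or a turn outside -1 to 1 is refused whole. A call with a gripper value outside its range is refused whole. The fingers move at their own pace and stop on an object; "grip_force" is the grip in N (left out, the last holds). Time passes only in rows, so rows that do not move let the fingers close. It gives the time, the measured TCP pose, the force, the opening and the grip force at its end, in the units of the state.
- telemetry.get_obs(): the state, without advancing time (a new reading comes with each control period).
- viewer.camera(name): name is "side" or "top"; returns a dict with "img" (384x512x3 uint8, red, green, blue), "z_map" (384x512 float32, m along the optical axis (not along the pixel's ray), 0 where there is no reading), "fx", "fy", "cx", "cy" (pixels), "R" (3x3) and "t" (3): a world point X has camera coordinates R X + t. Camera axes: x right, y down, z forward; pixel columns grow to the right and rows downward; lengths in m; the calibration is good to about 2 mm. A picture is of the moment at which its call begins.
- hand_in(): hands the job in; it is judged then, once.
Trained networks look in a picture, given as the dict that the camera call returned (one of the last four; its "shot" number tells which), for a name from the list of things; names that differ only in an ending like _2 or _b are one class to them, and where a whole thing is asked for, a point or a joint stands for the part that bears it (a point fixed in the world has none). Each returns a list of dicts, best first, with "score" (0 to 1); they miss things now and then, are a little off and sometimes report something else, mostly with a low value. They report only what shows in the picture. A call takes as long as a camera call. They do not tell look-alikes from the thing itself.
- viewer.recognise(target, picture): "rect" ([left, top, right, bottom] in pixels, round what is visible of it).
The state is a dict: "time_s": time; "qpos": joint angles; "joint_vel": joint speeds; "tau": joint torques, N m; "ee_pos": TCP position; "eef_rot": TCP orientation; "force": force on the tool from outside, world axes, zero at the start; "moment": the same for the moment, N m; "grip_width": finger opening in m; "grip_force": force on a finger pad.
Only numpy, scipy, OpenCV 4.12 (cv2) and the standard library are available. Lean on these libraries where they do the work, as an engineer would, in place of code of your own. Each camera call takes 0.05 s, during which the arm holds its last target. There are 200 camera calls.

## Working session

There is one attempt and no reset: what is moved stays moved. The work goes in short steps, Python scripts to look and compute and a tool call to move; the robot and the scene stay as the last step left them, time stands still between calls to the robot, and variables do not carry over. Pictures are saved under pics/ and viewed, at most 10 in all, crops included, and the job is handed in when it is done.

Besides the shell and the picture viewer there is one more tool, called after "Request:" in YAML: its name, and indented under it one key for each argument. step_arm: Moves the arm, as the interface text tells. Shifts and turns lie within -1 to 1; 1 stands for 0.1 m of shift or 90 degrees of turn. Its arguments: {"type":"object","properties":{"plan":{"type":"array"},"grip_force":{"type":"number"}},"required":["plan"]}

```bash
mkdir -p pics; ls
python3 - <<'E'
from station import telemetry, viewer, ctrl
import cv2,numpy as np,pickle
o=telemetry.get_obs();print(o);print(ctrl.tcp_to_tips)
for n in("top","side"):
    c=viewer.camera(n);pickle.dump(c,open(n+'.pkl','wb'))
    cv2.imwrite(f'pics/{n}1.png',cv2.resize(c['img'][:,:,::-1],(800,600)))
    print(n,c['R'],c['t'],c['fx'],c['cx'],c['cy'])
    for t in("fixture","coupon","thumb_bar","nose","clip"):
        print(t,[(np.round(r['rect']).tolist(),round(r['score'],2)) for r in viewer.recognise(t,c)][:4])
E
```

```text
pics
{'time_s': 0.0, 'qpos': array([-1.35658095e+00,  3.00464966e-01,  1.52157461e+00, -2.44210714e-05,
        1.32067700e+00, -6.65944831e-02]), 'joint_vel': array([ 0.00039554, -0.00118047, -0.00018915, -0.00043734, -0.00125652,
       -0.00152675]), 'tau': array([-1.01573660e-03, -5.31809378e+01, -3.52740347e+01,  7.07675703e-02,
        2.44266016e-02, -8.34732919e-05]), 'ee_pos': array([ 0.15236778, -0.52822826,  0.22189242]), 'eef_rot': array([-3.14046965e+00, -5.11899570e-05,  2.80815891e-01]), 'force': array([-0.3057652 , -0.48025525,  0.31789079]), 'moment': array([-0.0320024 ,  0.02339265, -0.00647247]), 'grip_force': 0.0, 'grip_width': 0.0939499591566558}
0.017
top [[ 0.02313542 -0.9992653   0.03055503]
 [-0.99368768 -0.02634063 -0.10904568]
 [ 0.1097704  -0.02783934 -0.99356702]] [-0.01045286  0.54136344  0.82695375] 413.4604298353919 250.8722989593089 195.4590518530317
fixture [([219.0, 99.0, 330.0, 246.0], 0.78)]
coupon [([350.0, 134.0, 369.0, 155.0], 0.75), ([248.0, 165.0, 281.0, 201.0], 0.74), ([217.0, 276.0, 257.0, 308.0], 0.68), ([169.0, 202.0, 200.0, 226.0], 0.65)]
thumb_bar [([258.0, 154.0, 296.0, 237.0], 0.84)]
nose [([259.0, 155.0, 298.0, 239.0], 0.89)]
clip [([258.0, 158.0, 298.0, 235.0], 0.82)]
side [[-0.95669295 -0.29057974 -0.01737856]
 [-0.21462527  0.74443667 -0.63225789]
 [ 0.19665858 -0.60114679 -0.77456307]] [0.52718704 0.13541799 0.83254846] 364.16626972762776 252.86343078642065 190.02831749951844
fixture [([186.0, 141.0, 303.0, 223.0], 0.89), ([168.0, 198.0, 189.0, 217.0], 0.54)]
coupon [([318.0, 208.0, 347.0, 235.0], 0.9), ([242.0, 238.0, 268.0, 262.0], 0.83), ([233.0, 169.0, 266.0, 196.0], 0.72), ([237.0, 126.0, 254.0, 137.0], 0.67)]
thumb_bar [([232.0, 161.0, 294.0, 192.0], 0.96)]
nose [([234.0, 162.0, 292.0, 190.0], 0.69)]
clip [([233.0, 158.0, 289.0, 194.0], 0.58)]
```

View pics/top1.png

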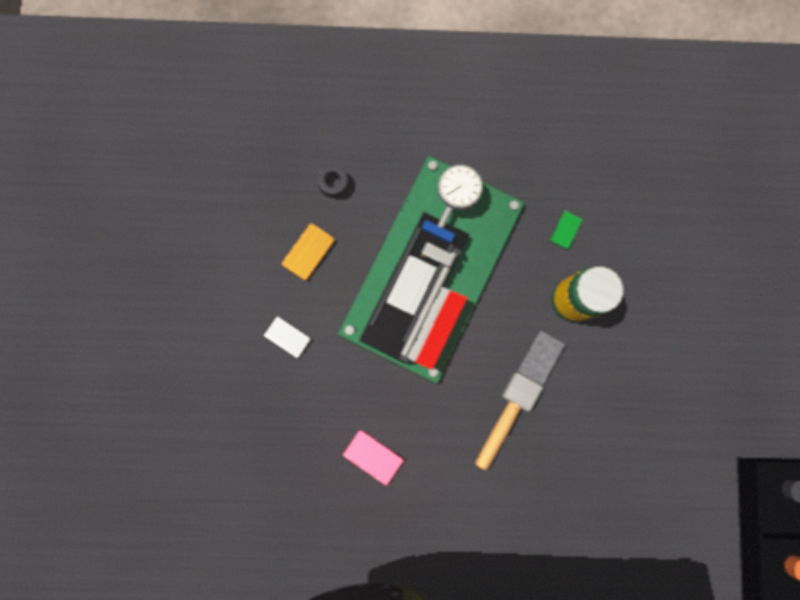

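View pics/side1.png

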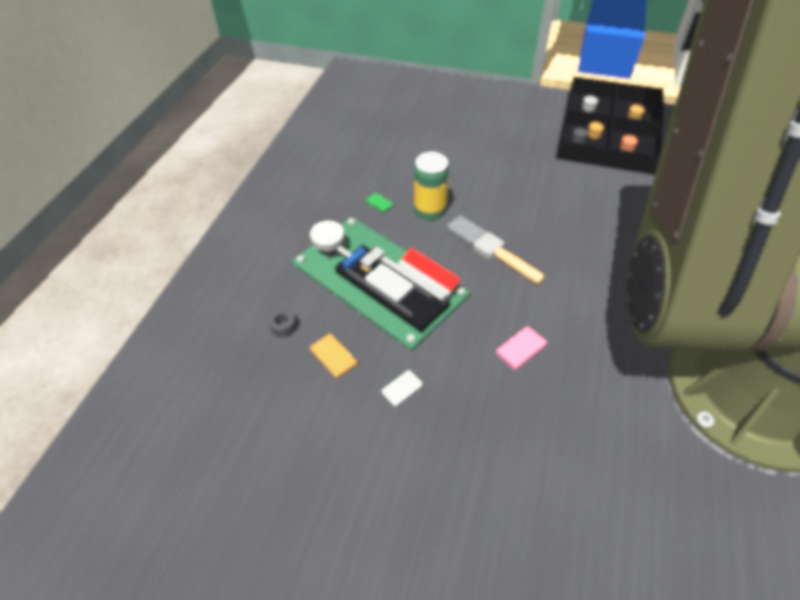

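The top view shows the fixture's green plate with corners at about (430,158), (523,205), (438,380) and (342,332). The red bar is at about (442,330), the coupon on the bed at (411,285), the blue stop at (438,231) and the dial at (461,187). The small white plate at (287,337) is a look-alike off the fixture. Next I fit the fixture and coupon poses.

```bash
cat > h.py <<'E'
import cv2,numpy as np
from scipy.ndimage import label
def ray(c,u,v,z):
    "intersect pixels with world plane z"
    d=np.stack([(u-c['cx'])/c['fx'],(v-c['cy'])/c['fy'],np.ones(len(u))],1)@c['R']
    o=-c['R'].T@c['t']; return o+d*((z-o[2])/d[:,2])[:,None]
def cloud(c):
    v,u=np.indices(c['z_map'].shape); Z=c['z_map']
    P=np.stack([(u-c['cx'])/c['fx']*Z,(v-c['cy'])/c['fy']*Z,Z],-1)
    return (P-c['t'])@c['R']
def big(m,roi):
    k=np.zeros_like(m);l,t,r,b=roi;k[t:b,l:r]=m[t:b,l:r]
    L,n=label(k); return L==1+np.argmax([np.sum(L==i) for i in range(1,n+1)])
def hsv(c): return cv2.cvtColor(c['img'],cv2.COLOR_RGB2HSV).astype(int)
def rect(p):
    r=cv2.minAreaRect((p[:,:2]*1000).astype(np.float32)); return np.round(np.array(r[0]),1),np.round(r[1],1),round(r[2],1)
E
python3 - <<'E'
from h import *;import pickle
for n,roi in(("top",(200,80,345,255)),("side",(180,130,310,228))):
    c=pickle.load(open(n+'.pkl','rb'));H,S,V=np.moveaxis(hsv(c),-1,0);W=cloud(c)
    ms={'green':((H>60)&(H<90)&(S>120)&(V>50),.012),'red':(((H<6)|(H>174))&(S>150)&(V>100),.047),'blue':((H>100)&(H<125)&(S>120)&(V>80),.044),
        'coupon':((S<50)&(V>165),.040)}
    for k,(m,z) in ms.items():
        r=roi
        if k=='coupon': r=(235,160,285,205) if n=='top' else (225,165,268,198)
        m=big(m,r); v,u=np.nonzero(m); p=ray(c,u.astype(float),v.astype(float),z)
        w=W[m]; print(n,k,m.sum(),rect(p),'cloud med',np.round(np.median(w,0)*1000,1),rect(w))
        print('   corners',np.round(cv2.boxPoints(cv2.minAreaRect((p[:,:2]*1000).astype(np.float32)))).tolist())
E
```

```text
top green 744 (array([659.5, -26.9]), array([ 48.6, 181.5]), 64.8) cloud med [674.8 -20.5  10.6] (array([601.7,  -2.7]), array([ 56.5, 309.1]), 68.8)
   corners [[567.0, -10.0], [731.0, -88.0], [752.0, -44.0], [588.0, 34.0]]
top red 619 (array([510.1, -61.1]), array([ 24.5, 105. ]), 64.5) cloud med [509.6 -60.5  46.3] (array([490.6, -44.5]), array([ 51. , 158.7]), 49.0)
   corners [[457.0, -50.0], [552.0, -95.0], [563.0, -73.0], [468.0, -27.0]]
top blue 143 (array([641.3, -54.5]), array([45.4, 13.2]), 64.6) cloud med [641.9 -54.6  42.3] (array([547.3, -26.9]), array([ 45.9, 222.2]), 73.4)
   corners [[626.0, -72.0], [638.0, -78.0], [657.0, -37.0], [645.0, -31.0]]
top coupon 639 (array([569., -21.]), array([38.8, 68.8]), 64.8) cloud med [568.8 -20.9  38.6] (array([526.5,  -1.1]), array([ 39. , 166.9]), 64.8)
   corners [[530.0, -24.0], [592.0, -53.0], [608.0, -18.0], [546.0, 11.0]]
side green 46 (array([ 646. , -216.8]), array([38.9, 17.6]), 15.8) cloud med [ 646.1 -228.3    4.6] (array([ 648.9, -225.1]), array([39.4, 22.9]), 17.3)
   corners [[625.0, -214.0], [630.0, -231.0], [667.0, -220.0], [662.0, -203.0]]
side red 320 (array([507. , -59.3]), array([ 27.2, 107.2]), 63.8) cloud med [505.3 -59.8  45.9] (array([429.2, 196.6]), array([ 88.8, 717. ]), 16.5)
   corners [[453.0, -48.0], [549.0, -95.0], [561.0, -71.0], [465.0, -23.0]]
side blue 93 (array([638.9, -50.5]), array([54.6, 19.5]), 71.9) cloud med [640.1 -51.3  40.6] (array([643.3, -61.6]), array([58.6, 25.1]), 64.9)
   corners [[621.0, -73.0], [640.0, -80.0], [657.0, -28.0], [638.0, -22.0]]
side coupon 574 (array([564.6, -32.6]), array([74.7, 81.6]), 64.8) cloud med [562.6 -29.7  38. ] (array([468.6, 224.3]), array([ 85.6, 684.6]), 20.8)
   corners [[512.0, -49.0], [586.0, -84.0], [617.0, -16.0], [544.0, 19.0]]
```

Both cameras agree. The fixture's x axis is at -25.3°, its origin is near (594, -34) mm, and the coupon is at fixture x≈-29, y≈1 (38.5 mm to push). I'll turn the tool, set the fingers about 60 mm apart, and move over the point behind the coupon.

Request:
step_arm:
  plan:
    - {"rz": 0.092,"claw": 0.49}
    - {"rz": 0.092,"claw": 0.49}
    - {"rz": 0.092,"claw": 0.49}
    - {"rz": 0.092,"claw": 0.49}
    - {"rz": 0.092,"claw": 0.49}
    - {"dx": 0.07,"dy": -0.4,"claw": 0.49}
    - {"dx": 0.07,"dy": -0.4,"claw": 0.49}
    - {"dx": 0.07,"dy": -0.4,"claw": 0.49}
    - {"dx": 0.07,"dy": -0.4,"claw": 0.49}
    - {"dx": 0.07,"dy": -0.4,"claw": 0.49}

```text
$.plan[0]: bad value
```

Request:
step_arm:
  plan:
    - {"dx": 0.07,"dy": -0.4,"claw": 0.49}
    - {"dx": 0.07,"dy": -0.4,"claw": 0.49}
    - {"dx": 0.07,"dy": -0.4,"claw": 0.49}
    - {"dx": 0.07,"dy": -0.4,"claw": 0.49}
    - {"dx": 0.07,"dy": -0.4,"claw": 0.49}
    - {"dx": 0.07,"dy": -0.4,"claw": 0.49}
    - {"dx": 0.07,"dy": -0.4,"claw": 0.49}
    - {"dx": 0.07,"dy": -0.4,"claw": 0.49}
    - {"claw": 0.49}
    - {"claw": 0.49}

```text
$.plan[0]: bad value
```

Request:
step_arm:
  plan:
    - {"dx": 0,"dy": 0,"dz": 0,"rx": 0,"ry": 0,"rz": 0.092,"claw": 0.49}
    - {"dx": 0,"dy": 0,"dz": 0,"rx": 0,"ry": 0,"rz": 0.092,"claw": 0.49}
    - {"dx": 0,"dy": 0,"dz": 0,"rx": 0,"ry": 0,"rz": 0.092,"claw": 0.49}
    - {"dx": 0,"dy": 0,"dz": 0,"rx": 0,"ry": 0,"rz": 0.092,"claw": 0.49}
    - {"dx": 0,"dy": 0,"dz": 0,"rx": 0,"ry": 0,"rz": 0.092,"claw": 0.49}
    - {"dx": 0.07,"dy": -0.4,"dz": 0,"rx": 0,"ry": 0,"rz": 0,"claw": 0.49}
    - {"dx": 0.07,"dy": -0.4,"dz": 0,"rx": 0,"ry": 0,"rz": 0,"claw": 0.49}
    - {"dx": 0.07,"dy": -0.4,"dz": 0,"rx": 0,"ry": 0,"rz": 0,"claw": 0.49}
    - {"dx": 0.07,"dy": -0.4,"dz": 0,"rx": 0,"ry": 0,"rz": 0,"claw": 0.49}
    - {"dx": 0.07,"dy": -0.4,"dz": 0,"rx": 0,"ry": 0,"rz": 0,"claw": 0.49}

```text
time_s: 1.6
ee_pos: [0.2702, -0.3612, 0.2226]
eef_rot: [3.141, -0.0, -0.442]
force: [0.2, 0.2, 0.3]
grip_width: 0.0481
grip_force: 0.0
```

Request:
step_arm:
  plan:
    - {"dx": 0.073,"dy": -0.4,"dz": 0,"rx": 0,"ry": 0,"rz": 0,"claw": 0.49}
    - {"dx": 0.073,"dy": -0.4,"dz": 0,"rx": 0,"ry": 0,"rz": 0,"claw": 0.49}
    - {"dx": 0.073,"dy": -0.4,"dz": 0,"rx": 0,"ry": 0,"rz": 0,"claw": 0.49}
    - {"dx": 0.073,"dy": -0.4,"dz": 0,"rx": 0,"ry": 0,"rz": 0,"claw": 0.49}
    - {"dx": 0.073,"dy": -0.4,"dz": 0,"rx": 0,"ry": 0,"rz": 0,"claw": 0.49}
    - {"dx": 0.073,"dy": -0.4,"dz": 0,"rx": 0,"ry": 0,"rz": 0,"claw": 0.49}
    - {"dx": 0.073,"dy": -0.4,"dz": 0,"rx": 0,"ry": 0,"rz": 0,"claw": 0.49}
    - {"dx": 0.073,"dy": -0.4,"dz": 0,"rx": 0,"ry": 0,"rz": 0,"claw": 0.49}
    - {"dx": 0.073,"dy": -0.4,"dz": 0,"rx": 0,"ry": 0,"rz": 0,"claw": 0.49}
    - {"dx": 0.073,"dy": -0.4,"dz": 0,"rx": 0,"ry": 0,"rz": 0,"claw": 0.49}

```text
time_s: 2.6
ee_pos: [0.5073, -0.0306, 0.2226]
eef_rot: [-3.141, -0.0, -0.442]
force: [-0.1, -0.6, -0.0]
grip_width: 0.048
grip_force: 0.0
```

Request:
step_arm:
  plan:
    - {"dx": 0,"dy": -0.034,"dz": 0.3,"rx": 0,"ry": 0,"rz": 0,"claw": 0.49}
    - {"dx": 0,"dy": 0,"dz": 0.4,"rx": 0,"ry": 0,"rz": 0,"claw": 0.49}
    - {"dx": 0,"dy": 0,"dz": 0.4,"rx": 0,"ry": 0,"rz": 0,"claw": 0.49}
    - {"dx": 0,"dy": 0,"dz": 0.3,"rx": 0,"ry": 0,"rz": 0,"claw": 0.49}
    - {"dx": 0,"dy": 0,"dz": 0,"rx": 0,"ry": 0,"rz": 0,"claw": 0.49}

```text
time_s: 3.1
ee_pos: [0.5061, -0.0289, 0.0792]
eef_rot: [3.14, 0.006, -0.442]
force: [0.1, -0.9, -0.2]
grip_width: 0.0478
grip_force: 0.0
```

Run:
```python
from station import telemetry, viewer
import cv2,numpy as np
o=telemetry.get_obs();print(o['ee_pos'],o['force'])
a=[]
for n,(l,t,r,b) in(("top",(200,100,340,260)),("side",(180,110,320,230))):
    c=viewer.camera(n); a.append(cv2.resize(c['img'][t:b,l:r,::-1],(400,int(400*(b-t)/(r-l))),interpolation=cv2.INTER_CUBIC))
h=max(x.shape[0] for x in a)
cv2.imwrite('pics/p2.png',np.hstack([np.pad(x,((0,h-x.shape[0]),(0,0),(0,0))) for x in a]))
```

```text
[ 0.50608525 -0.02886937  0.07919027] [ 0.10666608 -0.85756623 -0.2406032 ]
```

View pics/p2.png

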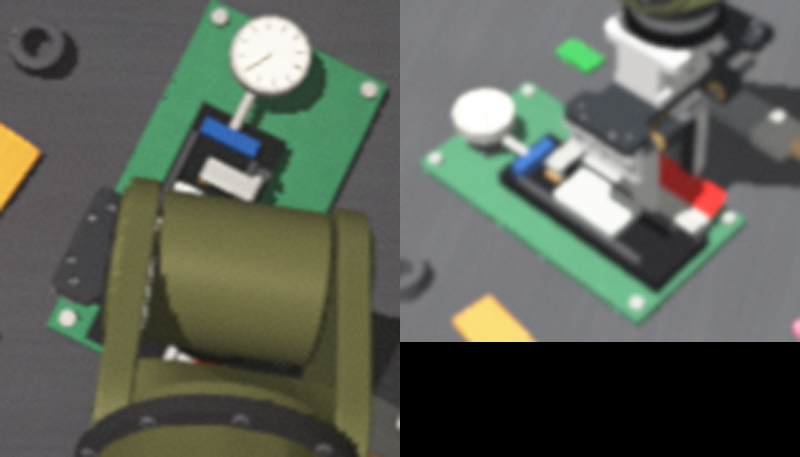

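The side view shows the left finger over the channel behind the coupon (about (645,190)) and the other over the red bar (about (695,180)). The coupon is at (595,200), short of the nose. Now I press the bar slowly.

Request:
step_arm:
  plan:
    - {"dx": 0,"dy": 0,"dz": 0.06,"rx": 0,"ry": 0,"rz": 0,"claw": 0.49}
    - {"dx": 0,"dy": 0,"dz": 0.06,"rx": 0,"ry": 0,"rz": 0,"claw": 0.49}
    - {"dx": 0,"dy": 0,"dz": 0.04,"rx": 0,"ry": 0,"rz": 0,"claw": 0.49}
    - {"dx": 0,"dy": 0,"dz": 0.04,"rx": 0,"ry": 0,"rz": 0,"claw": 0.49}
    - {"dx": 0,"dy": 0,"dz": 0.03,"rx": 0,"ry": 0,"rz": 0,"claw": 0.49}
    - {"dx": 0,"dy": 0,"dz": 0,"rx": 0,"ry": 0,"rz": 0,"claw": 0.49}
    - {"dx": 0,"dy": 0,"dz": 0,"rx": 0,"ry": 0,"rz": 0,"claw": 0.49}

```text
time_s: 3.9
ee_pos: [0.5082, -0.0293, 0.0597]
eef_rot: [3.142, -0.0, -0.442]
force: [0.0, -2.1, 5.5]
grip_width: 0.0482
grip_force: 2.0
```

Request:
step_arm:
  plan:
    - {"dx": 0,"dy": 0,"dz": 0.03,"rx": 0,"ry": 0,"rz": 0,"claw": 0.49}
    - {"dx": 0,"dy": 0,"dz": 0.025,"rx": 0,"ry": 0,"rz": 0,"claw": 0.49}
    - {"dx": 0,"dy": 0,"dz": 0.021,"rx": 0,"ry": 0,"rz": 0,"claw": 0.49}
    - {"dx": 0,"dy": 0,"dz": 0,"rx": 0,"ry": 0,"rz": 0,"claw": 0.49}
    - {"dx": 0,"dy": 0,"dz": 0,"rx": 0,"ry": 0,"rz": 0,"claw": 0.49}

```text
time_s: 4.4
ee_pos: [0.5083, -0.0293, 0.0523]
eef_rot: [-3.142, -0.001, -0.442]
force: [-0.0, -1.5, 5.8]
grip_width: 0.048
grip_force: 3.3
```

Run:
```python
from station import telemetry, viewer
import cv2,numpy as np
from h import cloud
o=telemetry.get_obs();print(o['ee_pos'],o['force'],o['grip_width'])
a=[]
ex=np.array([.904,-.427]);ey=np.array([.427,.904]);O=np.array([.5942,-.0342])
for n,(l,t,r,b) in(("top",(200,100,340,260)),("side",(210,140,290,200))):
    c=viewer.camera(n); a.append(cv2.resize(c['img'][t:b,l:r,::-1],(400,int(400*(b-t)/(r-l))),interpolation=cv2.INTER_CUBIC))
    W=cloud(c)[100:260,180:340].reshape(-1,3);p=W[:,:2]-O;F=np.stack([p@ex,p@ey,W[:,2]],1)*1000
    m=(F[:,0]>12)&(F[:,0]<28)&(abs(F[:,1])<8)&(F[:,2]<90);print(n,m.sum(),np.round(np.percentile(F[m,2],[50,80,95]),1) if m.any() else '')
h=max(x.shape[0] for x in a)
cv2.imwrite('pics/p3.png',np.hstack([np.pad(x,((0,h-x.shape[0]),(0,0),(0,0))) for x in a]))
```

```text
[ 0.50828839 -0.02929169  0.05226055] [-0.02218482 -1.54577871  5.75329257] 0.04804462360729885
top 78 [54.1 66.3 68.7]
side 69 [51.2 60.4 66.2]
```

View pics/p3.png

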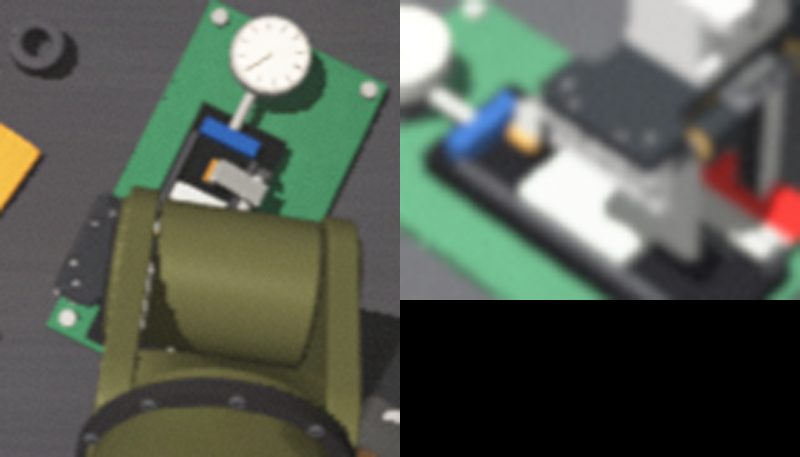

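The nose arm now tops out at about 68 mm, so the clip is open at roughly 0.42. In the top view the nose's brass end at (210,170) is lifted, and the finger is behind the coupon. Pushing now.

Request:
step_arm:
  plan:
    - {"dx": 0.03,"dy": 0,"dz": 0,"rx": 0,"ry": 0,"rz": 0,"claw": 0.49}
    - {"dx": 0.03,"dy": 0,"dz": 0,"rx": 0,"ry": 0,"rz": 0,"claw": 0.49}
    - {"dx": 0.03,"dy": 0,"dz": 0,"rx": 0,"ry": 0,"rz": 0,"claw": 0.49}
    - {"dx": 0.03,"dy": 0,"dz": 0,"rx": 0,"ry": 0,"rz": 0,"claw": 0.49}
    - {"dx": 0.03,"dy": 0,"dz": 0,"rx": 0,"ry": 0,"rz": 0,"claw": 0.49}
    - {"dx": 0.03,"dy": 0,"dz": 0,"rx": 0,"ry": 0,"rz": 0,"claw": 0.49}
    - {"dx": 0.03,"dy": 0,"dz": 0,"rx": 0,"ry": 0,"rz": 0,"claw": 0.49}
    - {"dx": 0.03,"dy": 0,"dz": 0,"rx": 0,"ry": 0,"rz": 0,"claw": 0.49}

```text
time_s: 5.3
ee_pos: [0.5289, -0.0389, 0.0519]
eef_rot: [3.141, 0.003, -0.442]
force: [-8.7, 2.6, 9.0]
grip_width: 0.048
grip_force: 5.0
```

Request:
step_arm:
  plan:
    - {"dx": 0.03,"dy": 0,"dz": 0,"rx": 0,"ry": 0,"rz": 0,"claw": 0.49}
    - {"dx": 0.03,"dy": 0,"dz": 0,"rx": 0,"ry": 0,"rz": 0,"claw": 0.49}
    - {"dx": 0.03,"dy": 0,"dz": 0,"rx": 0,"ry": 0,"rz": 0,"claw": 0.49}
    - {"dx": 0.03,"dy": 0,"dz": 0,"rx": 0,"ry": 0,"rz": 0,"claw": 0.49}
    - {"dx": 0.03,"dy": 0,"dz": 0,"rx": 0,"ry": 0,"rz": 0,"claw": 0.49}
    - {"dx": 0.03,"dy": 0,"dz": 0,"rx": 0,"ry": 0,"rz": 0,"claw": 0.49}
    - {"dx": 0,"dy": 0,"dz": 0,"rx": 0,"ry": 0,"rz": 0,"claw": 0.49}

```text
time_s: 6.0
ee_pos: [0.5455, -0.0468, 0.0519]
eef_rot: [3.142, 0.002, -0.442]
force: [-5.7, 1.4, 7.7]
grip_width: 0.0476
grip_force: 4.0
```

Request:
step_arm:
  plan:
    - {"dx": 0.01,"dy": 0,"dz": 0,"rx": 0,"ry": 0,"rz": 0,"claw": 0.49}
    - {"dx": 0.01,"dy": 0,"dz": 0,"rx": 0,"ry": 0,"rz": 0,"claw": 0.49}
    - {"dx": 0.01,"dy": 0,"dz": 0,"rx": 0,"ry": 0,"rz": 0,"claw": 0.49}
    - {"dx": 0,"dy": 0,"dz": 0,"rx": 0,"ry": 0,"rz": 0,"claw": 0.49}

```text
time_s: 6.4
ee_pos: [0.548, -0.0479, 0.0519]
eef_rot: [3.141, 0.002, -0.442]
force: [-7.5, 2.6, 8.3]
grip_width: 0.0482
grip_force: 4.6
```

Request:
step_arm:
  plan:
    - {"dx": 0.01,"dy": 0,"dz": 0,"rx": 0,"ry": 0,"rz": 0,"claw": 0.49}
    - {"dx": 0.01,"dy": 0,"dz": 0,"rx": 0,"ry": 0,"rz": 0,"claw": 0.49}
    - {"dx": 0,"dy": 0,"dz": 0,"rx": 0,"ry": 0,"rz": 0,"claw": 0.49}

```text
time_s: 6.7
ee_pos: [0.5497, -0.0487, 0.0519]
eef_rot: [3.141, 0.002, -0.442]
force: [-8.9, 2.1, 7.3]
grip_width: 0.0479
grip_force: 4.6
```

Request:
step_arm:
  plan:
    - {"dx": 0.01,"dy": 0,"dz": 0,"rx": 0,"ry": 0,"rz": 0,"claw": 0.49}
    - {"dx": 0,"dy": 0,"dz": 0,"rx": 0,"ry": 0,"rz": 0,"claw": 0.49}

```text
time_s: 6.9
ee_pos: [0.5501, -0.0489, 0.0518]
eef_rot: [3.141, 0.004, -0.442]
force: [-11.4, 4.6, 10.2]
grip_width: 0.0479
grip_force: 7.7
```

Request:
step_arm:
  plan:
    - {"dx": 0.01,"dy": 0,"dz": 0,"rx": 0,"ry": 0,"rz": 0,"claw": 0.49}
    - {"dx": 0,"dy": 0,"dz": 0,"rx": 0,"ry": 0,"rz": 0,"claw": 0.49}

```text
time_s: 7.1
ee_pos: [0.5504, -0.049, 0.0517]
eef_rot: [3.141, 0.006, -0.441]
force: [-16.4, 5.5, 14.7]
grip_width: 0.0479
grip_force: 10.4
```

Run:
```python
from station import telemetry, viewer
import cv2,numpy as np
o=telemetry.get_obs();print(o['ee_pos'],o['force'],o['grip_width'])
a=[]
for n,(l,t,r,b) in(("top",(245,130,305,175)),("side",(210,140,270,185))):
    c=viewer.camera(n); a.append(cv2.resize(c['img'][t:b,l:r,::-1],(400,300),interpolation=cv2.INTER_CUBIC))
cv2.imwrite('pics/p4.png',np.hstack(a))
```

```text
[ 0.5503692  -0.04900975  0.05170316] [-16.36598327   5.54714761  14.68115412] 0.04792726873423292
```

View pics/p4.png

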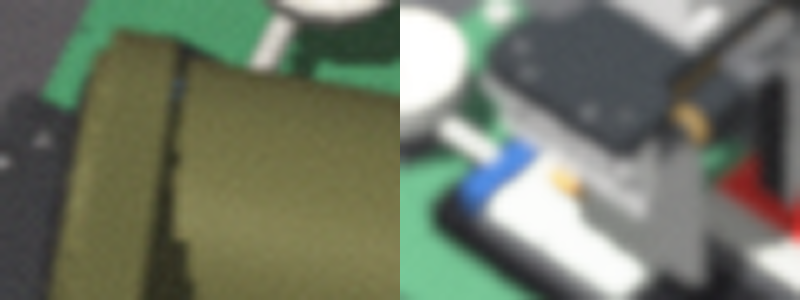

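The side view shows the coupon's front face on the blue stop (at about (500,185)) with the nose above it. The force is rising with no further motion, so it's home. I'll back the finger off with the bar still held, then let the bar up.

Request:
step_arm:
  plan:
    - {"dx": -0.015,"dy": 0,"dz": 0,"rx": 0,"ry": 0,"rz": 0,"claw": 0.49}
    - {"dx": -0.02,"dy": 0,"dz": 0,"rx": 0,"ry": 0,"rz": 0,"claw": 0.49}
    - {"dx": -0.03,"dy": 0,"dz": 0,"rx": 0,"ry": 0,"rz": 0,"claw": 0.49}
    - {"dx": 0,"dy": 0,"dz": 0,"rx": 0,"ry": 0,"rz": 0,"claw": 0.49}

```text
time_s: 7.6
ee_pos: [0.5475, -0.0474, 0.0529]
eef_rot: [-3.141, -0.003, -0.442]
force: [2.6, -0.5, 7.5]
grip_width: 0.0476
grip_force: 3.4
```

Run:
```python
from station import telemetry, viewer
import cv2,numpy as np
o=telemetry.get_obs();print(o['ee_pos'],o['force'],o['grip_width'])
a=[]
for n,(l,t,r,b) in(("side",(210,140,270,185)),):
    c=viewer.camera(n); a.append(cv2.resize(c['img'][t:b,l:r,::-1],(800,600),interpolation=cv2.INTER_CUBIC))
cv2.imwrite('pics/p5.png',np.hstack(a))
```

```text
[ 0.54747634 -0.04743993  0.05291743] [ 2.6162717  -0.547417    7.51981234] 0.047619579292671174
```

View pics/p5.png

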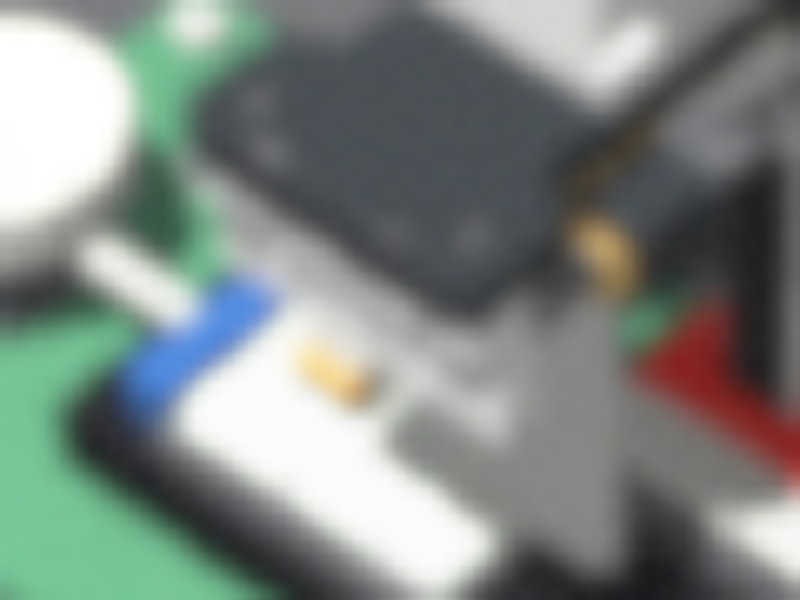

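The coupon stays flush to the blue stop (edge at about (215,360)), the nose is above it at (335,375), and the finger is free. Letting the bar up.

Request:
step_arm:
  plan:
    - {"dx": -0.01,"dy": 0,"dz": -0.03,"rx": 0,"ry": 0,"rz": 0,"claw": 0.49}
    - {"dx": 0,"dy": 0,"dz": -0.03,"rx": 0,"ry": 0,"rz": 0,"claw": 0.49}
    - {"dx": 0,"dy": 0,"dz": -0.04,"rx": 0,"ry": 0,"rz": 0,"claw": 0.49}
    - {"dx": 0,"dy": 0,"dz": -0.05,"rx": 0,"ry": 0,"rz": 0,"claw": 0.49}
    - {"dx": 0,"dy": 0,"dz": -0.1,"rx": 0,"ry": 0,"rz": 0,"claw": 0.49}
    - {"dx": 0,"dy": 0,"dz": -0.3,"rx": 0,"ry": 0,"rz": 0,"claw": 0.49}
    - {"dx": 0,"dy": 0,"dz": -0.4,"rx": 0,"ry": 0,"rz": 0,"claw": 0.49}
    - {"dx": 0,"dy": 0,"dz": -0.4,"rx": 0,"ry": 0,"rz": 0,"claw": 0.49}
    - {"dx": 0,"dy": 0,"dz": -0.3,"rx": 0,"ry": 0,"rz": 0,"claw": 0.49}

```text
time_s: 8.55
ee_pos: [0.5456, -0.0469, 0.22]
eef_rot: [-3.141, -0.002, -0.442]
force: [-0.3, 0.7, 0.5]
grip_width: 0.0478
grip_force: 0.0
```

Request:
step_arm:
  plan:
    - {"dx": -0.4,"dy": 0,"dz": 0,"rx": 0,"ry": 0,"rz": 0,"claw": 0.49}
    - {"dx": -0.4,"dy": 0,"dz": 0,"rx": 0,"ry": 0,"rz": 0,"claw": 0.49}
    - {"dx": -0.4,"dy": 0,"dz": 0,"rx": 0,"ry": 0,"rz": 0,"claw": 0.49}
    - {"dx": -0.4,"dy": 0,"dz": 0,"rx": 0,"ry": 0,"rz": 0,"claw": 0.49}
    - {"dx": 0,"dy": 0,"dz": 0,"rx": 0,"ry": 0,"rz": 0,"claw": 0.49}
    - {"dx": 0,"dy": 0,"dz": 0,"rx": 0,"ry": 0,"rz": 0,"claw": 0.49}

```text
time_s: 9.15
ee_pos: [0.401, 0.0217, 0.2177]
eef_rot: [-3.141, -0.002, -0.441]
force: [0.1, 0.3, -0.3]
grip_width: 0.0475
grip_force: 0.0
```

Run:
```python
from station import telemetry, viewer
import cv2,numpy as np
o=telemetry.get_obs();print(o['ee_pos'],o['force'],o['grip_width'])
a=[]
for n,(l,t,r,b) in(("top",(210,95,330,245)),("side",(190,130,300,220))):
    c=viewer.camera(n); a.append(cv2.resize(c['img'][t:b,l:r,::-1],(400,int(400*(b-t)/(r-l))),interpolation=cv2.INTER_CUBIC))
h=max(x.shape[0] for x in a)
cv2.imwrite('pics/p6.png',np.hstack([np.pad(x,((0,h-x.shape[0]),(0,0),(0,0))) for x in a]))
```

```text
[0.40096268 0.0216756  0.21774698] [ 0.11605329  0.32716178 -0.30825243] 0.04750960378724345
```

View pics/p6.png

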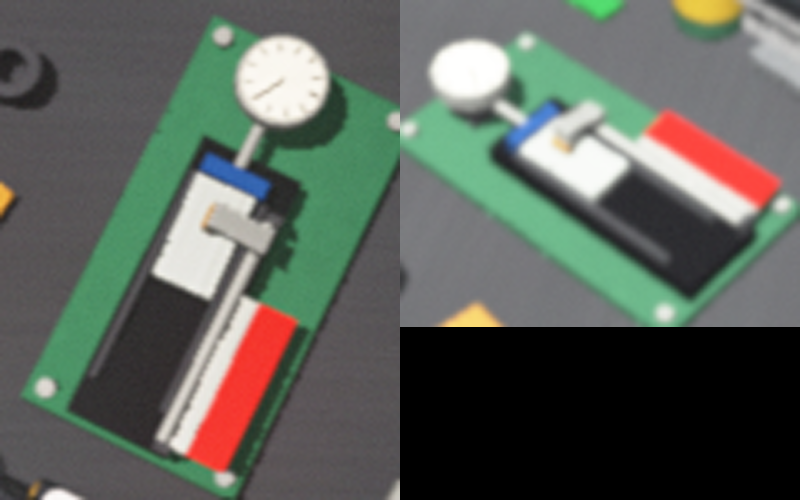

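The top view shows the coupon flush on the blue stop (edge at about (232,190)) with the nose resting on it at (225,220). The thumb bar is up and the hand is clear.

```bash
python3 -c "
from station import hand_in
print(hand_in())"
```

```text
the job is handed in; nothing more can be done
None
```

The steel coupon is fully home against the blue stop with the clip's nose pressing on it, the hand is clear, and the job was handed in at about 9 s of the 35 s allowed; no verdict came back.

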